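# Lay out the specimen row between the slide boxes

### The arm

A 7-joint arm with a two-finger parallel gripper is mounted at the origin on a cart in front of the work surface, level with it; the furniture and walls round the work are solid. World frame = base frame: x ahead of the robot, y to its left, z up, the work surface at z = 0. Lengths are in m, angles in rad, forces in N, time in s.
With the tool pointing down it reaches from about 0.425 to 0.825 m from the base axis. Payload 3.6 kg.
Tool frame: the origin (TCP) lies on the centre line of the jaws, within the pads' length; the fingertips stand robot.nose_length ahead of it and the grasp point (between the pads) lies 5 mm behind it (robot.nose_length is the distance from the TCP to the fingertips, in m); z points along the fingers, y is the line along which they close (so a half turn about z gives the same grasp; the last joint's range is limited). The gripper opens to 85 mm and grips with 20 to 120 N. Pads are 22 mm wide; open, the fingers measure 114 mm over their backs; the gripper's body (76 mm by 85 mm) begins 54 mm behind the grasp point. The pads swing forward as they close: fully open they stand 13 mm farther back than shut.
Start: joints at [1.121, 0.615, -0.013, 1.423, 0.008, 1.103, -0.04], TCP at [0.267, -0.592, 0.217] pointing down, gripper open.
Joint ranges: [-3.12, 3.12], [-0.3, 2.06], [-1.34, 1.32], [0.26, 2.42], [-1.36, 4.5], [0.01, 1.98], [-2.84, 2.84]. Speed limits (rad/s): [2.79, 2.79, 3.14, 3.14, 3.14, 3.14, 3.14].

### API

Orientations are given as a unit quaternion [x, y, z, w].
In Python, from cell import robot gives the robot as it stands. Calls block until the motion is done:
- robot.reach(position, orientation): joint-space move of the TCP to a pose.
- robot.line_to(position, attitude=None, v=0.15): straight line of the TCP; attitude=None keeps the orientation; v is the mean speed in m/s.
- robot.move_joints(angles): joint-space move.
- robot.move_gripper(opening): finger opening in m; the grip force is fixed at half the most; returns when the fingers have stopped.
- robot.dwell(seconds).
- robot.inverse_kinematics(position, orientation): joint angles nearest the present ones, or None.
- robot.camera(name): name is "scene" or "side" or "wrist"; returns the picture (400x640x3 uint8, red, green, blue); there is no depth.
- robot.get_calibration(name): a dict with "fov_y" (degrees; the focal length in pixels is half the picture's height over the tangent of half this angle, whatever the lens; pixels are square), "cx", "cy" (the principal point, pixels), "rvec" (rotation vector, rad) and "tvec" (3), from world to camera coordinates, as OpenCV has them. Camera axes: x right, y down, z forward; pixel columns grow to the right and rows downward; lengths in m; the calibration is good to about 2 mm. The wrist camera is an equidistant fisheye: a pixel r from the principal point sees the ray r / f radians off the axis. A picture is of the moment at which its call begins: read the wrist's pose just before it. get_calibration takes no time and is no camera call; for the wrist camera it gives the pose at the moment of the call.
A pose or a line that the arm cannot do raises robot.PlanningError and nothing moves.
- robot.close_job(): hands the job in; it is judged then, once.
Trained networks look in the newest picture that a camera, given by its name, has taken for a name from the list of things; names that differ only in an ending like _2 or _b are one class to them, and where a whole thing is asked for, a point or a joint stands for the part that bears it (a point fixed in the world has none). Each returns a list of dicts, best first, with "p" (0 to 1); they miss things now and then, are a little off and sometimes report something else, mostly with a low value. They report only what shows in the picture. A call takes as long as a camera call. They do not tell look-alikes from the thing itself.
- robot.boxes_of(camera, target): "bbox" ([left, top, right, bottom] in pixels, round what is visible of it).
- robot.pinpoint(camera, target): "pixel" ([row, column] in pixels: a listed point, or the origin of a listed thing).
Readings, each from a call of its own:
- robot.read_time(): time.
- robot.read_joints(): joint angles.
- robot.read_dq(): joint speeds.
- robot.read_effort(): joint torques, N m.
- robot.read_position(): TCP position.
- robot.read_eef_rot(): TCP orientation.
- robot.read_ft_force(): force on the tool from outside, world axes, zero at the start.
- robot.read_ft_torque(): the same for the moment, N m.
- robot.read_grip_width(): finger opening in m.
- robot.read_grasp_force(): force on a finger pad.
Only numpy, scipy, OpenCV 4.12 (cv2) and the standard library are available. Lean on these libraries where they do the work, as an engineer would, in place of code of your own. Each camera call takes 0.05 s, during which the arm holds its last target. There are 200 camera calls.

### The job

Lay out the specimen station between the two slide boxes as one straight, evenly spaced row: the red-lidded cup midway between the boxes, the orange-capped vial midway between the blue box and that cup, and the white dropper bottle midway between the cream box and that cup. Centre the petri dish flat on top of the red-lidded cup, and lay the little cover-glass carton flat on the middle of the cream slide box, square with it and with its long side running along the row. Everything stands upright and released; leave the white-lidded cup, the blue-capped vial and the brown dropper bottle where they are.

Things in the scene. Friction and masses are not known exactly. Their poses are not given: they have to be found in the camera images.
- blue_box: blue closed slide box, 90 x 98 x 38 mm (x, y, z), standing fixed to the worktop at one end of the row (left or right end, it varies). Origin: centre of its underside, z up. Its y axis runs along the row; the centre of the cream box lies 380 mm away on that axis (on the +y or the -y side) and has the same yaw
- cream_box: cream-coloured closed slide box, the same size and fixed in the same way, at the other end of the row; its flat top is 37 mm above the worktop and its lid cannot open here. Origin: centre of its underside, z up, y axis along the row
- red_cup: specimen cup with a red screw lid that cannot come off, 67 mm tall, beaker body tapering to 56 mm across at most, lid 60 mm across from 54 mm height to the flat top at 66.5 mm. Loose, about 45 g. Origin: centre of its underside, z up
- orange_vial: round white vial with an orange cap, 102 mm tall, body 36 mm across up to 85 mm height, cap 39 mm across above it. Loose, about 50 g. Origin: centre of its underside, z up
- white_dropper: white round dropper bottle with a black collar and a dark red bulb, 112 mm tall: body 35 mm across up to 70 mm height (its shoulder lies below that), collar 22 mm from 66 to 80 mm, bulb 16 mm above. All rigid. Loose, about 62 g. Origin: centre of its underside, z up
- dish: clear shallow round petri dish with beige filling and a fixed lid, 14 mm tall, 58 mm across below and 62 mm across at the lid (12 to 14 mm height). Loose, about 22 g. Origin: centre of its underside, z up
- coverslips: small closed cover-glass carton, pale yellow with a green stripe, 30 x 52 x 22 mm (x, y, z): the long side is its y axis. Loose, about 30 g. Origin: centre of its underside, z up
- white_cup: specimen cup with a white lid, the same size as the red-lidded one: not wanted, leave it. Origin: centre of its underside, z up
- blue_vial: white vial with a blue cap, the same size as the orange-capped one: not wanted, leave it. Origin: centre of its underside, z up
- brown_dropper: brown dropper bottle, the same size as the white one: not wanted, leave it. Origin: centre of its underside, z up
Mind the look-alikes: they are no part of the job. Leave any pink look-alike of the dish alone. What is shaped like the red_cup but green is not meant.

How it is judged:
At the end, for the whole second after the job is handed in: Straight row, 18 mm: red cup 172-208 mm from both box centres; between, orange vial 80-118 mm from the blue box centre, white dropper likewise from the cream. Dish flat on red cup (12 mm). Carton flat mid cream box (15 mm), parallel to row (0.2 rad). All upright (0.1 rad), at rest, released (horizontal distance between red_cup and blue_box between 0.172 and 0.208 m and horizontal distance between red_cup and cream_box between 0.172 and 0.208 m and x of red_cup in the frame of blue_box between -0.018 and 0.018 m and horizontal distance between orange_vial and blue_box between 0.08 and 0.118 m and horizontal distance between orange_vial and cream_box below 0.31 m and x of orange_vial in the frame of blue_box between -0.018 and 0.018 m and horizontal distance between white_dropper and cream_box between 0.08 and 0.118 m and horizontal distance between white_dropper and blue_box below 0.31 m and x of white_dropper in the frame of cream_box between -0.018 and 0.018 m and height (world z) of red_cup between -0.004 and 0.004 m and height (world z) of orange_vial between -0.004 and 0.004 m and height (world z) of white_dropper between -0.004 and 0.004 m and horizontal distance between dish and red_cup below 0.012 m and z of dish in the frame of red_cup between 0.062 and 0.071 m and horizontal distance between coverslips and cream_box below 0.015 m and z of coverslips in the frame of cream_box between 0.033 and 0.042 m and angle between the y axis of coverslips and the y axis of cream_box, either way round below 0.2 rad and angle between each of red_cup, orange_vial, white_dropper, dish, coverslips's own z axis and vertical below 0.1 rad and linear speed of each of red_cup, orange_vial, white_dropper, dish, coverslips below 0.01 m/s); the robot touches nothing.
It fails at once if The white-lidded cup, the blue-capped vial or the brown dropper bottle is moved more than 30 mm or knocked over (distance of any of white_cup, blue_vial, brown_dropper from where it was at the start of the episode above 0.03 m or angle between any of white_cup, blue_vial, brown_dropper's own z axis and vertical above 0.5 rad).
It also fails if it takes over 125 s, if anything falls off the work surface, if the arm or the gripper's body presses on something with over 40 N, if the wrist force passes 120 N, or if a joint passes its speed limit or range.

## Working session

There is one attempt and no reset: what is moved stays moved. The work goes in short steps, each a Python script; the robot and the scene stay as the last script left them, time stands still between calls to the robot, and variables do not carry over. Pictures are saved under pics/ and viewed, at most 14 in all, crops included, and the job is handed in when it is done.

```bash
ls; mkdir -p pics; cat > h.py <<'E'
import numpy as np, cv2
from cell import robot
def save(cam,name):
    im=robot.camera(cam); cv2.imwrite('pics/'+name+'.png',im[:,:,::-1]); return im
def ray(cal,row,col,wrist=False):
    f=200/np.tan(np.radians(cal['fov_y'])/2)
    u=np.array([col-cal['cx'],row-cal['cy']])
    if wrist:
        r=np.linalg.norm(u)+1e-9; t=r/f; d=np.r_[np.sin(t)*u/r,np.cos(t)]
    else: d=np.r_[u/f,1]
    R=cv2.Rodrigues(np.array(cal['rvec'],float))[0]
    return -R.T@np.array(cal['tvec'],float).ravel(), R.T@d
def at(cal,row,col,z,wrist=False):
    o,d=ray(cal,row,col,wrist); return (o+d*(z-o[2])/d[2])
def proj(cal,p,wrist=False):
    f=200/np.tan(np.radians(cal['fov_y'])/2)
    R=cv2.Rodrigues(np.array(cal['rvec'],float))[0]
    c=R@np.array(p,float)+np.array(cal['tvec'],float).ravel()
    if wrist:
        s=np.hypot(c[0],c[1]); t=np.arctan2(s,c[2]); u=f*t*c[:2]/(s+1e-9)
    else: u=f*c[:2]/c[2]
    return u[1]+cal['cy'],u[0]+cal['cx']
NAMES="blue_box cream_box red_cup orange_vial white_dropper dish coverslips white_cup blue_vial brown_dropper".split()
E
python3 - <<'E'
from h import *
print(robot.nose_length)
for c in("scene","side"):
    save(c,c+'0'); cal=robot.get_calibration(c); print(c,cal)
    for n in NAMES:
        for d in robot.pinpoint(c,n)[:4]:
            if d['p']>.2: print(n,round(d['p'],2),np.round(d['pixel']),np.round(at(cal,*d['pixel'],0),3)[:2])
print(robot.read_time())
E
```

```text
pics
0.014
scene {'fov_y': 42.097667591423836, 'cx': 330.5806954062468, 'cy': 192.23467302241815, 'rvec': array([ 2.06543068, -0.75388713,  0.39426779]), 'tvec': array([-0.49635215,  0.22829886,  1.28238777])}
blue_box 0.73 [171. 225.] [0.45  0.308]
cream_box 0.72 [220. 304.] [ 0.487 -0.072]
red_cup 0.82 [284. 346.] [ 0.409 -0.343]
red_cup 0.49 [181. 348.] [0.724 0.002]
dish 0.67 [317. 392.] [ 0.418 -0.491]
dish 0.37 [281. 404.] [ 0.526 -0.428]
coverslips 0.83 [262. 324.] [ 0.419 -0.248]
white_cup 0.37 [282. 345.] [ 0.413 -0.336]
white_cup 0.21 [198. 346.] [ 0.654 -0.066]
blue_vial 0.56 [202. 346.] [ 0.643 -0.08 ]
brown_dropper 0.74 [238. 349.] [ 0.535 -0.213]
side {'fov_y': 50.50980797580993, 'cx': 319.3350114852482, 'cy': 205.5590202311558, 'rvec': array([ 2.28601295, -0.31098273,  0.12745263]), 'tvec': array([-0.57681721,  0.08125406,  1.3348781 ])}
blue_box 0.74 [151. 258.] [0.441 0.335]
blue_box 0.64 [217. 292.] [ 0.487 -0.071]
cream_box 0.63 [215. 293.] [ 0.491 -0.061]
red_cup 0.79 [287. 289.] [ 0.419 -0.341]
red_cup 0.68 [189. 353.] [0.722 0.011]
red_cup 0.42 [261. 284.] [ 0.423 -0.246]
orange_vial 0.71 [235. 356.] [ 0.66  -0.204]
white_dropper 0.53 [261. 358.] [ 0.63  -0.305]
dish 0.81 [342. 301.] [ 0.41  -0.513]
coverslips 0.57 [258. 282.] [ 0.421 -0.233]
white_cup 0.56 [272. 326.] [ 0.529 -0.319]
blue_vial 0.74 [207. 338.] [ 0.644 -0.064]
brown_dropper 0.49 [242. 319.] [ 0.543 -0.202]
1.1
```

```bash
python3 -c "
import cv2
for c,(a,b,e,f) in (('scene',(110,380,170,500)),('side',(110,390,200,480))):
    i=cv2.imread(f'pics/{c}0.png')[a:b,e:f]; cv2.imwrite(f'pics/{c}0c.png',cv2.resize(i,None,fx=2.1,fy=2.1,interpolation=cv2.INTER_CUBIC))
"
```

```text
(no output)
```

View pics/scene0c.png

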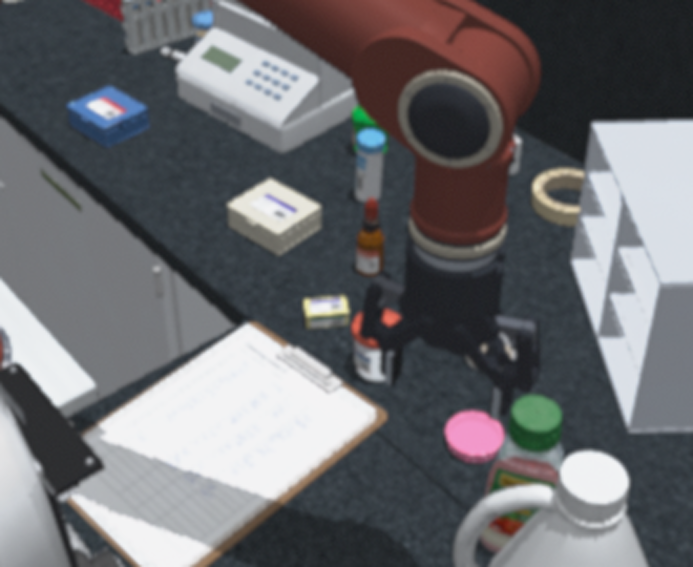

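View pics/side0c.png

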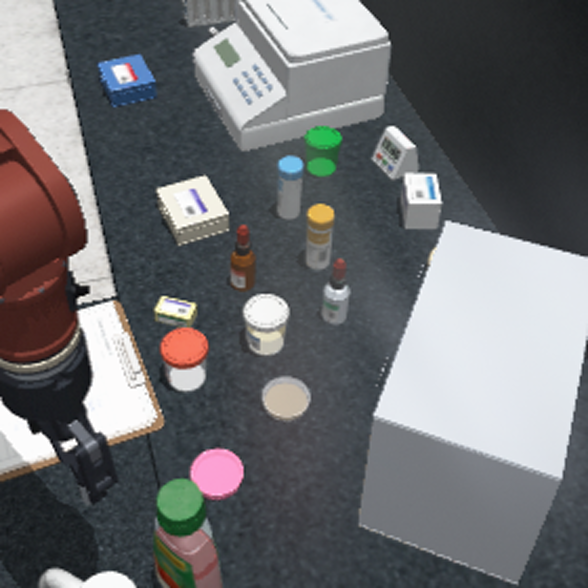

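The side view shows everything: dish at about px (336,299), red cup (288,285), orange vial (352,222), white dropper (360,252), and the carton (284,257). The shelf and the scale lie off to the right. I'll go overhead with the wrist camera.

```bash
python3 - <<'E'
from h import *
from scipy.spatial.transform import Rotation as R
cal=robot.get_calibration("side")
for n,r,c,z in (("dish",299.5,336,.007),("scale",179,317,0),("shelf",310,371,0),("shelfL",218,413,.3)): print(n,at(cal,r,c,z).round(3))
q=robot.read_eef_rot(); print(R.from_quat(q).as_matrix().round(2))
for i,(p) in enumerate([(0.52,-0.27,0.36),(0.48,0.12,0.36)]):
    robot.reach(p,[1,0,0,0]); print(robot.read_joints().round(2) if hasattr(robot.read_joints(),'round') else robot.read_joints())
    cal=robot.get_calibration("wrist"); save("wrist",f"w{i}"); 
    np.save(f"wcal{i}.npy",cal,allow_pickle=True)
    print(cal['fov_y'],at(cal,200,320,0,True).round(3))
    for n in NAMES:
        for d in robot.pinpoint("wrist",n)[:4]:
            if d['p']>.3: print(n,round(d['p'],2),np.round(d['pixel']),np.round(at(cal,*d['pixel'],0,True),3)[:2])
print(robot.read_time())
save("scene","scene1")
E
```

```text
dish [ 0.529 -0.42   0.007]
scale [0.617 0.1   0.   ]
shelf [ 0.61  -0.472 -0.   ]
shelfL [ 0.69  -0.458  0.3  ]
[[ 0.91  0.41 -0.  ]
 [ 0.41 -0.91  0.  ]
 [ 0.   -0.   -1.  ]]
[ 0.42  0.42  0.04  1.37 -0.01  1.36 -1.12]
65.70646984690485 [ 0.427 -0.27   0.   ]
blue_box 0.94 [187.  58.] [0.455 0.335]
cream_box 0.87 [169. 198.] [ 0.485 -0.051]
red_cup 0.83 [ 44. 162.] [0.717 0.013]
red_cup 0.76 [206. 365.] [ 0.415 -0.349]
red_cup 0.47 [143. 348.] [ 0.527 -0.318]
orange_vial 0.95 [ 73. 275.] [ 0.645 -0.196]
white_dropper 0.57 [ 77. 340.] [ 0.637 -0.302]
dish 0.96 [145. 413.] [ 0.527 -0.43 ]
coverslips 0.83 [204. 303.] [ 0.42 -0.24]
white_cup 0.84 [142. 347.] [ 0.528 -0.316]
white_cup 0.54 [206. 365.] [ 0.415 -0.35 ]
blue_vial 0.65 [ 83. 207.] [ 0.636 -0.076]
brown_dropper 0.8 [144. 283.] [ 0.526 -0.207]
[-0.19  0.26 -0.13  1.61  0.03  1.28 -1.9 ]
65.70646984690485 [0.389 0.12  0.   ]
blue_box 0.77 [171. 207.] [0.443 0.322]
cream_box 0.84 [145. 416.] [ 0.488 -0.047]
red_cup 0.92 [188. 543.] [ 0.412 -0.351]
red_cup 0.81 [ 12. 382.] [0.718 0.015]
orange_vial 0.8 [ 63. 491.] [ 0.647 -0.192]
white_dropper 0.75 [ 78. 534.] [ 0.634 -0.297]
dish 0.82 [134. 574.] [ 0.534 -0.429]
dish 0.72 [132. 538.] [ 0.528 -0.314]
dish 0.67 [183. 587.] [ 0.424 -0.5  ]
coverslips 0.68 [181. 506.] [ 0.426 -0.245]
white_cup 0.93 [132. 538.] [ 0.526 -0.314]
white_cup 0.6 [ 61. 493.] [ 0.652 -0.196]
white_cup 0.34 [165. 205.] [0.453 0.325]
blue_vial 0.78 [ 61. 434.] [ 0.636 -0.075]
blue_vial 0.54 [144. 417.] [ 0.49  -0.049]
brown_dropper 0.65 [125. 495.] [ 0.532 -0.205]
5.2583
```

```bash
python3 -c "
import cv2
i=cv2.imread('pics/w0.png')[20:260,120:520]; cv2.imwrite('pics/w0c.png',cv2.resize(i,None,fx=2,fy=2,interpolation=cv2.INTER_CUBIC))
i=cv2.imread('pics/w1.png')[60:240,150:500]; cv2.imwrite('pics/w1c.png',cv2.resize(i,None,fx=2.28,fy=2.28,interpolation=cv2.INTER_CUBIC))
"
```

```text
(no output)
```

View pics/w0c.png

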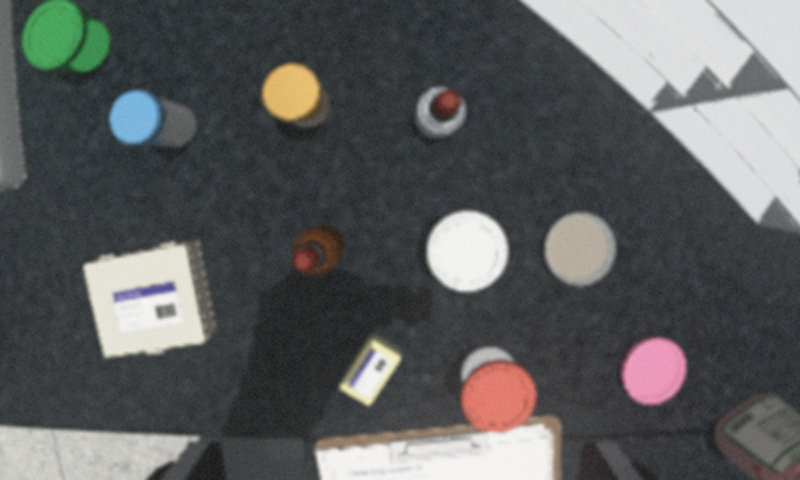

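View pics/w1c.png

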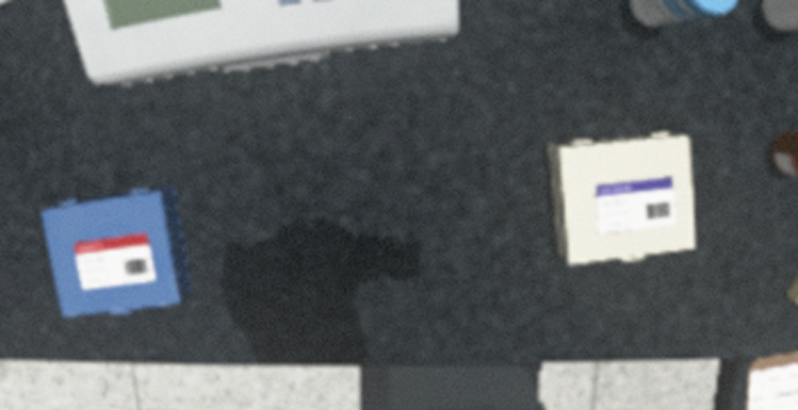

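w0 shows the loose objects clearly from above and w1 shows both boxes. I'll compute positions from their tops.

```bash
python3 - <<'E'
from h import *
c0=np.load('wcal0.npy',allow_pickle=True).item();c1=np.load('wcal1.npy',allow_pickle=True).item()
g0=lambda x,y,z: at(c0,y/2+20,x/2+120,z,True)[:2]
g1=lambda x,y,z: at(c1,y/2.28+60,x/2.28+150,z,True)[:2]
for n,P in (("blue",[(42,210),(165,190),(182,303),(63,317)]),("cream",[(560,146),(690,135),(695,248),(570,265)])):
    q=np.array([g1(*p,.037) for p in P]); print(n,q.mean(0).round(4),"sides",np.linalg.norm(q-np.roll(q,-1,0),axis=1).round(3),"yawdeg",[np.degrees(np.arctan(v[1]/v[0] if abs(v[0])>abs(v[1]) else -v[0]/v[1])).round(1) for v in np.roll(q,-1,0)-q])
q=np.array([g0(*p,.037) for p in [(85,265),(195,243),(207,340),(106,356)]]);print('cream w0',q.mean(0).round(4))
for n,x,y,z in (("vial",292,92,.102),("bulb",447,102,.108),("dish",580,248,.013),("red",499,396,.0665),("wcup",467,251,.0665),("clip",318,440,0.01),("clipR",556,420,0.01)): print(n,g0(x,y,z).round(4))
q=np.array([g0(*p,.022) for p in [(374,337),(402,353),(369,405),(341,388)]]);print('carton',q.mean(0).round(4),np.linalg.norm(q-np.roll(q,-1,0),axis=1).round(3)); v=(q[0]+q[1]-q[2]-q[3]);print(np.degrees(np.arctan2(v[1],v[0])))
s=robot.get_calibration("side"); f=lambda x,y,z: at(s,y/2.1+110,x/2.1+200,z)
b=f(360,525,0);print('shelf base',b)
for z in(.2,.25,.3,.35,.4): print(z,f(375,415,z)[:2],f(445,225,z)[:2])
E
```

```text
blue [0.4491 0.3229] sides [0.101 0.083 0.1   0.084] yawdeg [np.float64(6.1), np.float64(4.8), np.float64(6.3), np.float64(5.6)]
cream [ 0.4894 -0.0537] sides [0.099 0.084 0.098 0.085] yawdeg [np.float64(7.3), np.float64(7.2), np.float64(8.1), np.float64(7.5)]
cream w0 [ 0.4895 -0.0569]
vial [ 0.6449 -0.1989]
bulb [ 0.6358 -0.3009]
dish [ 0.529  -0.4212]
red [ 0.4182 -0.3476]
wcup [ 0.5316 -0.3193]
clip [ 0.3544 -0.1957]
clipR [ 0.3726 -0.4113]
carton [ 0.4242 -0.2458] [0.027 0.055 0.028 0.053]
-31.980959787247585
shelf base [ 0.5615444  -0.60337206  0.        ]
0.2 [ 0.56496335 -0.59430511] [ 0.74604702 -0.36176276]
0.25 [ 0.5483753  -0.62531002] [ 0.71736788 -0.40829469]
0.3 [ 0.53178724 -0.65631492] [ 0.68868873 -0.45482662]
0.35 [ 0.51519919 -0.68731983] [ 0.66000959 -0.50135855]
0.4 [ 0.49861113 -0.71832474] [ 0.63133044 -0.54789048]
```

```bash
cat >> h.py <<'E'
from scipy.spatial.transform import Rotation as R
B=np.array([.449,.3225]); C=np.array([.4895,-.055]); U=(C-B)/np.linalg.norm(C-B)
ROWX=np.degrees(np.arctan2(U[0],-U[1]))  # yaw of boxes, deg; closing axis along box x
UP=.24
def quat(pos,close_deg):
    best=None
    for k in (0,180):
        q=(R.from_euler('z',close_deg+90+k,degrees=True)*R.from_euler('x',180,degrees=True)).as_quat()
        j=robot.inverse_kinematics(list(pos),list(q))
        if j is not None and (best is None or abs(j[6])<best[0]): best=(abs(j[6]),q)
    return list(best[1])
def F(): return np.round(robot.read_ft_force(),1)
def pick(xy,close_deg,z,pre=.085):
    p=[*xy,UP]; q=quat(p,close_deg); robot.reach(p,q); robot.move_gripper(pre)
    robot.line_to([*xy,z+.03],v=.25); f0=F(); robot.line_to([*xy,z],v=.08); print('down',f0,F())
    robot.move_gripper(0); print('grip',robot.read_grip_width(),robot.read_grasp_force(),F())
    robot.line_to([*xy,UP],v=.25); print('up',robot.read_grip_width(),F())
def place(xy,close_deg,z,opening=.085):
    p=[*xy,UP]; q=quat(p,close_deg); robot.reach(p,q)
    robot.line_to([*xy,z+.02],v=.25); robot.line_to([*xy,z],v=.05); print('set',robot.read_grip_width(),F())
    robot.move_gripper(opening); robot.dwell(.2); robot.line_to([*xy,UP],v=.25); print('t',robot.read_time())
E
python3 - <<'E'
from h import *
print(ROWX)
pick([.418,-.348],ROWX,.053)
place((B+C)/2,ROWX,.054)
save("side","s1")
cal=robot.get_calibration("wrist"); save("wrist","w2"); np.save("wcal2.npy",cal,allow_pickle=True)
print((B+C)/2,[(np.round(d['p'],2),at(cal,*d['pixel'],0,True).round(3)) for d in robot.pinpoint("wrist","red_cup")[:2]])
E
```

```text
6.123542070583747
down [ 0.5 -1.   0.5] [-0.  -1.1 -0. ]
grip 0.00016373771393378195 0.0 [0.4 0.  1. ]
up 9.195354132538295e-05 [0.2 0.2 0.3]
set 2.9800562546803122e-05 [ 0.8 -0.6 -0. ]
t 15.7167
[0.46925 0.13375] [(np.float64(0.93), array([0.719, 0.007, 0.   ]))]
```

```bash
python3 - <<'E'
from h import *
p=[.47,-.27,.3]; robot.reach(p,quat(p,ROWX+90))
save("side","s2"); i=cv2.imread('pics/s2.png')[110:390,200:480]; cv2.imwrite('pics/s2c.png',cv2.resize(i,None,fx=2.1,fy=2.1))
cal=robot.get_calibration("wrist"); save("wrist","w3"); np.save("wcal3.npy",cal,allow_pickle=True)
E
```

```text
(no output)
```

View pics/s2c.png

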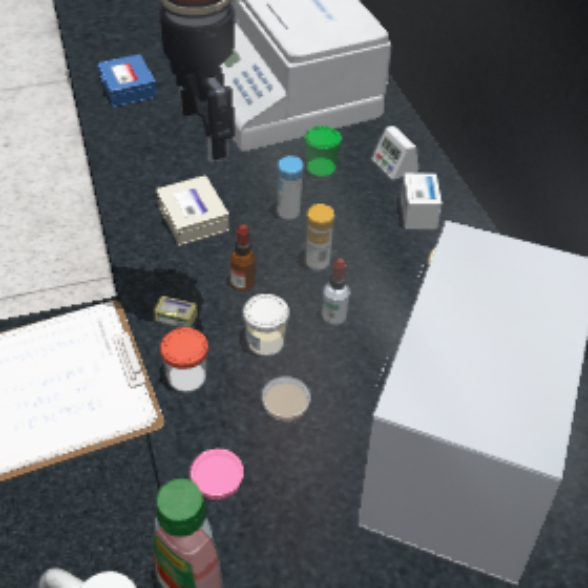

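View pics/w3.png

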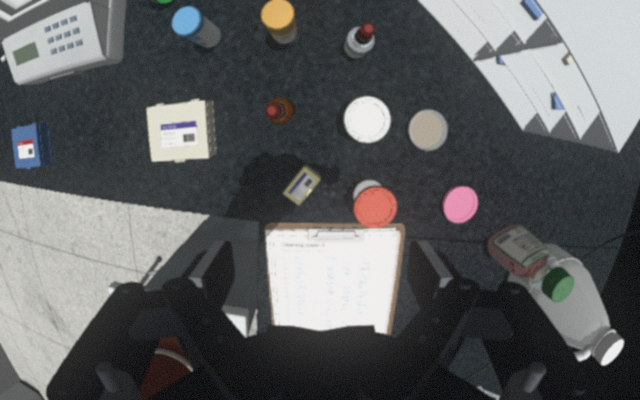

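```bash
python3 - <<'E'
from h import *
s=robot.get_calibration("side")
p=robot.read_position(); print(p,robot.read_grip_width(),robot.read_time())
r,c=proj(s,p); print('tcp in s2c',(c-200)*2.1,(r-110)*2.1)
for P in ([.418,-.348,.0665],[.469,.134,.24],[.645,-.199,.102]):
    r,c=proj(s,P); print(P,(c-200)*2.1,(r-110)*2.1)
pos=[.418,-.348]; q=quat([*pos,UP],ROWX+90); robot.reach([*pos,UP],q); print(robot.read_position(),robot.read_time())
robot.line_to([*pos,.12],v=.25); print(robot.read_position(),robot.read_time())
save("side","s3"); i=cv2.imread('pics/s3.png')[110:390,200:480]; cv2.imwrite('pics/s3c.png',cv2.resize(i,None,fx=2.1,fy=2.1))
E
```

```text
[ 0.47083293 -0.26797835  0.29974203] 0.08477877126682186 17.475
tcp in s2c 203.64261506262886 153.41484586577783
[0.418, -0.348, 0.0665] 185.10845746035986 343.5239385961015
[0.469, 0.134, 0.24] 144.75417934692618 24.691702881322282
[0.645, -0.199, 0.102] 319.8639265406673 212.14156774579706
[ 0.41791914 -0.34779335  0.23945551] 18.0
[ 0.41988601 -0.34782401  0.12117304] 18.6333
```

View pics/s3c.png

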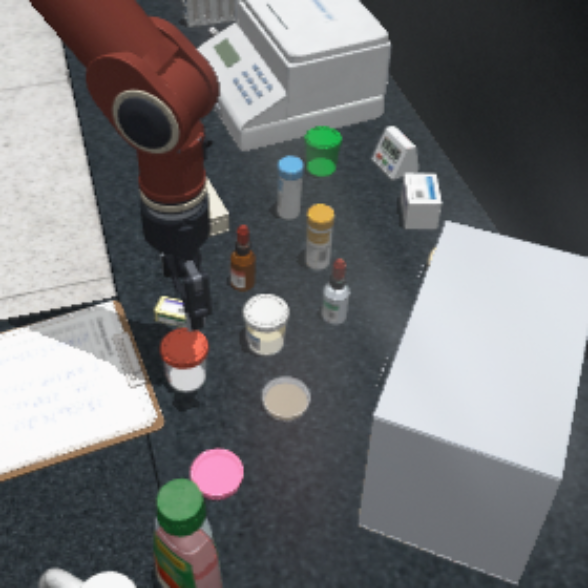

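```bash
python3 - <<'E'
from h import *
robot.line_to([.418,-.348,.053],v=.12); print(robot.read_position(),robot.read_time(),F())
save("side","s4"); a=cv2.imread('pics/s4.png')[220:320,240:340]
save("wrist","w4"); b=cv2.imread('pics/w4.png')
cv2.imwrite('pics/m4.png',np.hstack([cv2.resize(a,(350,350)),cv2.resize(b,(450,350))]))
E
```

```text
[ 0.41864048 -0.34860525  0.05386439] 19.3917 [-0.2 -0.2  0.4]
```

View pics/m4.png

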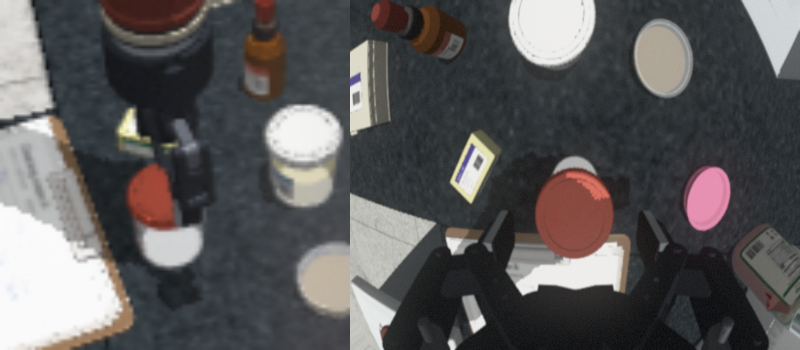

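```bash
python3 - <<'E'
from h import *
cal=robot.get_calibration("wrist"); s=robot.get_calibration("side")
p=np.array(robot.read_position()); Rm=R.from_quat(robot.read_eef_rot()).as_matrix(); print(Rm.round(3)); print('cam',ray(cal,200,320,True))
for n,l in (("tcp",[0,0,0]),("tipL",[0,-.0425,.014]),("tipR",[0,.0425,.014]),("tipRback",[0,.0425,0]),("tip57",[0,.057,.001])):
    P=p+Rm@np.array(l); r,c=proj(cal,P,True); r2,c2=proj(s,P)
    print(n,P.round(3),'m4 wrist',round(c*450/640+350),round(r*350/400),'m4 side',round((c2-240)*3.5),round((r2-220)*3.5))
for P in ([.418,-.348,.0665],[.425,-.348,.0665]): r,c=proj(cal,P,True); r2,c2=proj(s,P); print(P,'m4 wrist',round(c*450/640+350),round(r*350/400),'side',round((c2-240)*3.5),round((r2-220)*3.5))
robot.move_gripper(.05); print(robot.read_grip_width(),robot.read_grasp_force(),F(),robot.read_time())
robot.camera("wrist");save("wrist","w5");save("side","s5")
E
```

```text
[[ 0.994  0.107  0.002]
 [ 0.107 -0.994 -0.002]
 [ 0.002  0.002 -1.   ]]
cam (array([ 0.48862131, -0.34034795,  0.2114728 ]), array([-0.29587015, -0.03176384, -0.95469991]))
tcp [ 0.419 -0.349  0.054] m4 wrist 576 207 m4 side 171 198
tipL [ 0.414 -0.306  0.04 ] m4 wrist 527 198 m4 side 155 170
tipR [ 0.423 -0.391  0.04 ] m4 wrist 625 198 m4 side 190 252
tipRback [ 0.423 -0.391  0.054] m4 wrist 629 206 m4 side 189 241
tip57 [ 0.425 -0.405  0.053] m4 wrist 645 205 m4 side 195 256
[0.418, -0.348, 0.0665] m4 wrist 575 217 side 169 188
[0.425, -0.348, 0.0665] m4 wrist 576 206 side 178 186
0.05021020770863386 0.0 [ 0.7  0.1 -0.2] 19.9333
```

```bash
python3 - <<'E'
import cv2,numpy as np
a=cv2.imread('pics/s5.png')[220:320,240:340]
b=cv2.imread('pics/w5.png')[150:350,160:480]
cv2.imwrite('pics/m5.png',np.hstack([cv2.resize(a,(300,300),interpolation=cv2.INTER_CUBIC),cv2.resize(b,(480,300),interpolation=cv2.INTER_CUBIC)]))
E
```

```text
(no output)
```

View pics/m5.png

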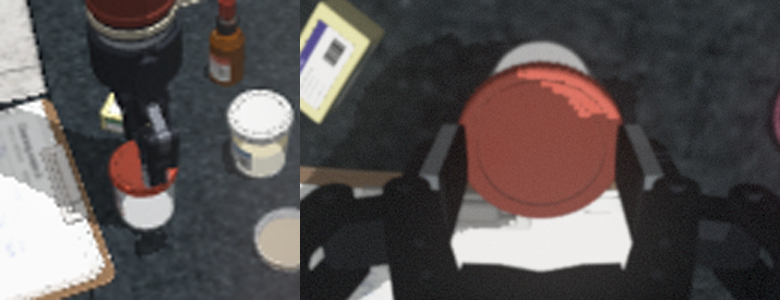

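```bash
python3 - <<'E'
from h import *
robot.line_to([.418,-.348,.12],v=.25)
robot.move_gripper(0)
xy=[.47,-.425]; robot.line_to([*xy,.12],v=.25); robot.line_to([*xy,.022],v=.15); f0=np.array(robot.read_ft_force())
z=.022
while z>-.03:
    z-=.003; robot.line_to([*xy,z],v=.06); f=np.array(robot.read_ft_force())-f0
    if abs(f[2])>3: break
print(z,robot.read_position(),f.round(1),robot.read_time())
save("side","s6"); a=cv2.imread('pics/s6.png')[220:320,240:340]
cv2.imwrite('pics/m6.png',cv2.resize(a,(400,400)))
robot.line_to([*xy,.1],v=.25)
E
```

```text
-0.016999999999999998 [ 0.4700267  -0.42506032 -0.01435544] [-2.7  3.  13.4] 25.6083
```

The touch test shows the shut fingertips reach the table at a reported TCP z of about −0.0135. So the tips sit about 13.5 mm behind the reported TCP, not 14 mm ahead of it. I'll apply a −27.5 mm z correction and watch the forces.

```bash
sed -i 's/^UP=.24/UP=.2; DZ=-.0275/; s/def pick(xy,close_deg,z,pre=.085):/&\n    z=z+DZ/; s/def place(xy,close_deg,z,opening=.085):/&\n    z=z+DZ/' h.py
python3 - <<'E'
from h import *
pick([.418,-.348],ROWX,.052)
save("wrist","w7")
if robot.read_grip_width()>.05:
    place((B+C)/2,ROWX,.053)
cal=robot.get_calibration("wrist"); save("wrist","w8"); np.save("wcal8.npy",cal,allow_pickle=True)
print((B+C)/2,[(np.round(d['p'],2),at(cal,*d['pixel'],0,True).round(3)) for d in robot.pinpoint("wrist","red_cup")[:2]])
save("side","s8")
a=cv2.imread('pics/w8.png');b=cv2.imread('pics/w7.png')[150:350,160:480]
cv2.imwrite('pics/m8.png',np.hstack([cv2.resize(a,(480,300)),cv2.resize(b,(320,300))]))
E
```

```text
down [0.7 0.3 0.4] [ 0.3 -0.7  0.7]
grip 0.055304916653734514 62.60992738347568 [-1.1  0.9  5. ]
up 0.05554455689351481 [ 1.1  0.5 -0.8]
set 0.05540409451938855 [-1.  -1.1  3.5]
t 35.2833
[0.46925 0.13375] [(np.float64(0.76), array([0.469, 0.133, 0.   ])), (np.float64(0.73), array([0.721, 0.001, 0.   ]))]
```

View pics/m8.png

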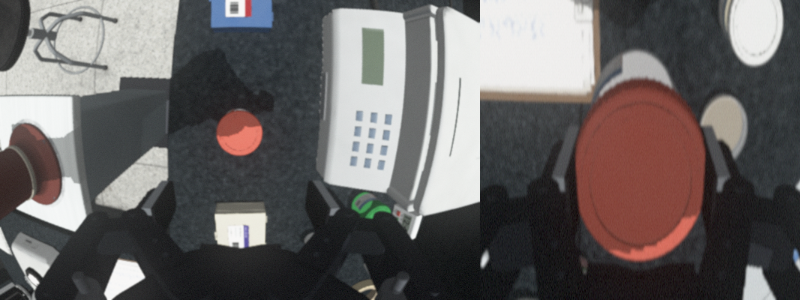

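The red cup is upright at (0.469, 0.133), right on target. Dish next, with a refinement view from above before each pick.

```bash
cat >> h.py <<'E'
def look(name,xy,deg):
    p=[*xy,UP]; robot.reach(p,quat(p,deg)); cal=robot.get_calibration("wrist"); robot.camera("wrist")
    for d in robot.pinpoint("wrist",name):
        e=at(cal,*d['pixel'],0,True)[:2]
        if np.linalg.norm(e-xy)<.02: print(name,round(d['p'],2),'exp',xy,'seen',e.round(4)); return e
    print(name,'not seen'); return np.array(xy)
E
python3 - <<'E'
from h import *
xy=look("dish",[.529,-.424],ROWX)
pick(xy,ROWX,.0155)
w=robot.read_grip_width()
if w>.045:
    place([.469,.133],ROWX,.0155+.0675)
cal=robot.get_calibration("wrist"); save("wrist","w9"); np.save("wcal9.npy",cal,allow_pickle=True)
for d in robot.pinpoint("wrist","dish")[:3]: print(np.round(d['p'],2),at(cal,*d['pixel'],.0665,True).round(3))
save("side","s9"); s=robot.get_calibration("side")
b=cv2.imread('pics/w9.png');r,c=map(int,proj(cal,[.469,.133,.07],True)); b=b[max(r-70,0):r+70,c-70:c+70]
r,c=map(int,proj(s,[.469,.133,.04]));a=cv2.imread('pics/s9.png')[r-60:r+60,c-60:c+60]
cv2.imwrite('pics/m9.png',np.hstack([cv2.resize(a,(380,380)),cv2.resize(b,(380,380))]))
E
```

```text
dish 0.71 exp [0.529, -0.424] seen [ 0.5308 -0.4214]
down [ 1.4 -0.6  0.8] [0.4 0.4 0.4]
grip 0.056764618022899886 62.33439508869807 [-1.4  1.3  5.8]
up 0.056719221345793255 [-0.7 -0.5 -1. ]
set 0.056485575206111645 [ 0.6 -0.3 -0.6]
t 45.35
0.92 [0.472 0.138 0.066]
```

View pics/m9.png

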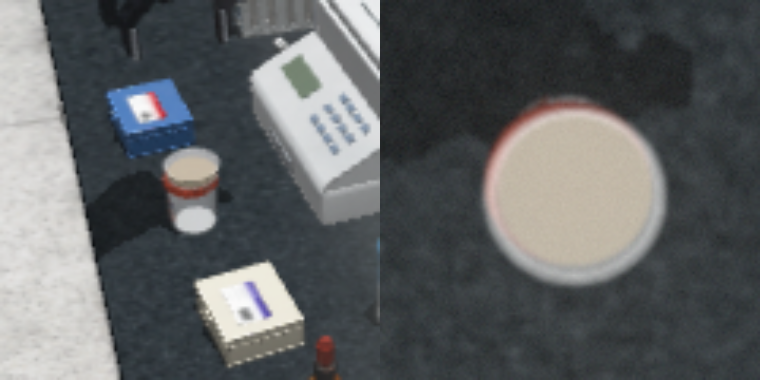

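The dish is flat on the cup with only a thin parallax rim showing. Vial next, then the dropper with a force-guarded descent.

```bash
python3 - <<'E'
from h import *
M=np.array([.469,.133])
xy=look("orange_vial",[.645,-.198],ROWX)
pick(xy,ROWX,.072)
if robot.read_grip_width()>.025: place((B+M)/2,ROWX,.073)
T=(B+M)/2; cal=robot.get_calibration("wrist"); robot.camera("wrist"); print(T)
for d in robot.pinpoint("wrist","orange_vial")[:3]: print(np.round(d['p'],2),at(cal,*d['pixel'],0,True).round(3))
xy=look("white_dropper",[.635,-.300],ROWX); robot.move_gripper(.085)
robot.line_to([*xy,.105+DZ],v=.25); f0=np.array(robot.read_ft_force())
z=.085
while z>.058:
    robot.line_to([*xy,z+DZ],v=.08); f=np.array(robot.read_ft_force())-f0
    if abs(f[2])>4: break
    z-=.009
print('z',z,f.round(1),robot.read_time())
save("side","s10"); s=robot.get_calibration("side"); r,c=map(int,proj(s,[*xy,.06]));a=cv2.imread('pics/s10.png')[r-60:r+60,c-60:c+60]
r,c=map(int,proj(s,[*T,.05]));b=cv2.imread('pics/s10.png')[r-60:r+60,c-60:c+60]
cv2.imwrite('pics/m10.png',np.hstack([cv2.resize(a,(380,380)),cv2.resize(b,(380,380))]))
E
```

```text
orange_vial 0.94 exp [0.645, -0.198] seen [ 0.6416 -0.1914]
down [ 0.7  0.5 -0.3] [ 0.2  0.  -0.4]
grip 0.036350561784982756 59.80334488736844 [1.  0.9 1.8]
up 0.0365431042021953 [ 0.7  0.3 -1.3]
set 0.03656340791092376 [ 0.5 -0.7  0.1]
t 54.3417
[0.459   0.22775]
0.75 [0.467 0.223 0.   ]
white_dropper 0.87 exp [0.635, -0.3] seen [ 0.636  -0.3003]
z 0.049000000000000016 [-0.7  0.1 -1.1] 58.6083
```

View pics/m10.png

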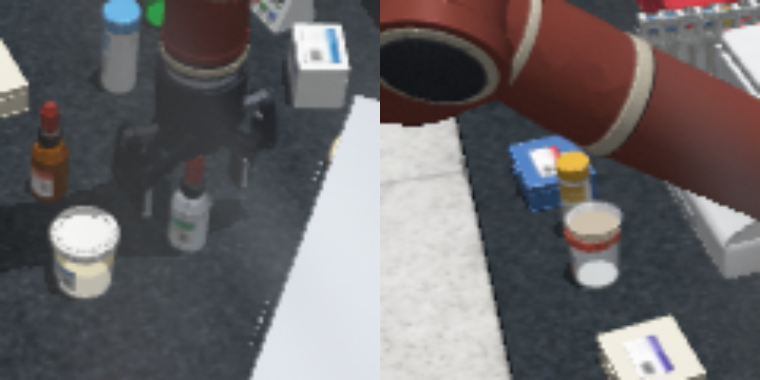

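```bash
python3 - <<'E'
from h import *
M=np.array([.469,.133]); T=(C+M)/2
robot.move_gripper(0); print(robot.read_grip_width(),F())
p=robot.read_position(); robot.line_to([p[0],p[1],UP],v=.25); print(robot.read_grip_width())
if robot.read_grip_width()>.02: place(T,ROWX,.059)
cal=robot.get_calibration("wrist"); save("wrist","w11"); np.save("wcal11.npy",cal,allow_pickle=True); print(T)
for n in("white_dropper","red_cup","orange_vial","dish"):
  for d in robot.pinpoint("wrist",n)[:2]: print(n,np.round(d['p'],2),at(cal,*d['pixel'],.0665*(n=='dish'),True).round(3))
look("coverslips",[.424,-.246],ROWX+(58-ROWX))
cal=robot.get_calibration("wrist"); im=save("wrist","w12"); r,c=map(int,proj(cal,[.424,-.246,.02],True)); print(r,c)
b=im[r-50:r+50,c-50:c+50,::-1]
a=cv2.imread('pics/w11.png')
cv2.imwrite('pics/m12.png',np.hstack([cv2.resize(a,(480,300)),cv2.resize(b,(300,300))]))
np.save("wcal12.npy",cal,allow_pickle=True); print(robot.read_time())
E
```

```text
0.03129929072327658 [-1.3  0.6  2.5]
0.03078383103696827
set 0.03105709015221349 [-0.2  0.2 -0.9]
t 64.325
[0.47925 0.039  ]
white_dropper 0.85 [0.478 0.04  0.   ]
red_cup 0.88 [ 0.719  0.005 -0.   ]
orange_vial 0.96 [0.462 0.223 0.   ]
dish 0.79 [0.472 0.136 0.066]
coverslips 0.57 exp [0.424, -0.246] seen [ 0.4255 -0.2442]
169 318
65.9417
```

View pics/m12.png

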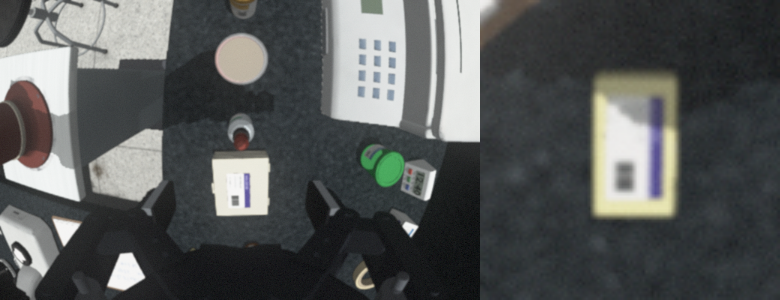

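The dropper stands at its target (0.478, 0.040). The carton is square with the jaws in this view.

```bash
python3 - <<'E'
from h import *
pick([.4255,-.2445],58,.018,pre=.055)
if robot.read_grip_width()>.02: place(C,ROWX,.018+.038,opening=.055)
p=[.47,.06,.3]; robot.reach(p,quat(p,ROWX+90))
cal=robot.get_calibration("wrist"); a=save("wrist","w13"); print(C,robot.read_time())
for n,z in(("coverslips",.037),("white_dropper",0),("orange_vial",0),("dish",.0665),("red_cup",0),("blue_box",0),("cream_box",0)):
  for d in robot.pinpoint("wrist",n)[:2]: print(n,np.round(d['p'],2),at(cal,*d['pixel'],z,True).round(3))
b=save("side","s13")[130:330,220:420]
r,c=map(int,proj(cal,[*C,.05],True)); print(r,c)
cv2.imwrite('pics/m13.png',np.hstack([cv2.resize(a,(480,300)),cv2.resize(b,(300,300))])[:,:,::-1])
E
```

```text
down [-0.1 -0.5  0.4] [ 0.1 -0.7  0.1]
grip 0.02844175139495915 59.850136041641235 [-1.  -0.5  5.5]
up 0.028435475512473135 [-0.6 -0.6 -1.2]
set 0.028162446309743357 [ 0.5  0.1 -0.3]
t 73.0917
[ 0.4895 -0.055 ] 74.2333
coverslips 0.58 [ 0.492 -0.054  0.037]
white_dropper 0.75 [0.475 0.038 0.   ]
orange_vial 0.75 [0.456 0.221 0.   ]
orange_vial 0.55 [ 0.53  -0.211  0.   ]
dish 0.79 [0.468 0.135 0.066]
dish 0.66 [ 0.415 -0.416  0.066]
red_cup 0.74 [0.719 0.008 0.   ]
red_cup 0.67 [0.466 0.135 0.   ]
blue_box 0.86 [0.448 0.327 0.   ]
cream_box 0.81 [ 0.493 -0.054  0.   ]
164 235
```

View pics/m13.png

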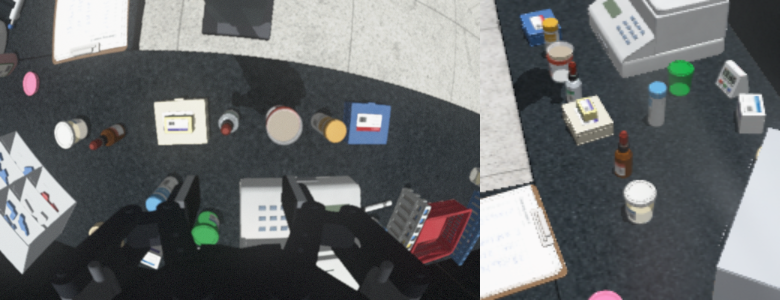

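The overhead view shows the row straight and evenly spaced, with the dish on the cup and the carton square on the cream box. All positions are within tolerance, so I'm handing in.

```bash
python3 -c "
from h import *
robot.dwell(.5); print(robot.close_job())"
```

```text
the job is handed in; nothing more can be done
None
```

The specimen station is laid out and handed in at about 75 s of the 125 s limit. In the last camera check everything was within tolerance and released, and the look-alikes had not been moved. The hand-in returned no verdict.

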